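# Turn the flow plate over against the backrest and seat it at the stop

### The job

The reactor's flow plate lies on the bench with its channels face down. Push it up against the sloping backrest until it stands leaning there, tip it back over the other way so that it lies flat with the channels up, then slide it along the bench until one of its long edges is seated flush against the rectangular stop block at the end of the backrest, pressing it home with a firm push of 6 to 12 N, held for a moment. Let it meet both slowly, since even a brief knock must never load the backrest with more than 20 N or the stop with more than 15 N, and leave the other things on the bench where they are.

Things in the scene. Friction and masses are not known exactly. Their poses are not given: they have to be found in the camera images.
- plate: Loose rigid grey plate, 120 mm (its x) by 100 mm (y) by 12 mm (z), about 0.2 kg. Origin at its centre. +z points out of the plain face (two round ports), up at the start; the -z face, down at the start, carries the dark winding channel. At the start its x points roughly towards the backrest. Friction with bench and fingers about 0.6.
- backrest: Fixed low wall: a white slick board (friction with the plate about 0.2), 390 mm long, 75 mm up the slope, 10 mm thick, leaning back 25 degrees from vertical. Origin on the bench, middle of the front face's foot line; x level, into the board (away from the robot), y along the foot, z up. A plate pushed in +x against it climbs the slope; leaning flush it stands at 65 degrees and stays by itself.
- backrest_top (a point): Middle of the front upper edge of the backrest board, 68 mm above the bench and 32 mm further in x than the foot (the back of the board: 41 mm). The leaning plate's upper edge rises about 41 mm above this edge, so it can be hooked from behind; behind the board are only brackets 30 mm high.
- stop: The stop: an aluminium block with two screw heads on top, 100 mm along x, 32 mm along y, 34 mm high, standing square in front of one end (either) of the backrest. This origin is on the bench at the centre of its thin fixed foot rail; x is square to the backrest's foot, y along it. The block itself is clamped up to 12 mm off this origin in +y or -y, set anew each time and not measured: feel for it.
- post: Fixed round steel post with a knob, 44 mm across, 56 mm high, in front of the backrest's other end; not the stop. Origin at the centre of its underside.
- block: Loose wooden block 85 x 85 x 22 mm behind the backrest, the beaker on it: leave alone. Origin under its centre.
- beaker: Glass beaker, 66 mm across, 85 mm high, on the wooden block: leave alone. Origin under its centre.
- wrench_a: Steel wrench 150 mm long lying behind the backrest: leave alone. Origin near its middle.
- wrench_b: Steel wrench 120 mm long lying beside the backrest: leave alone. Origin near its middle.
- driver: Screwdriver 160 mm long lying on the bench at one side: leave alone. Origin near its middle.
- fitting: Brass pipe fitting 28 mm across, 30 mm high: leave alone. Origin under its centre.
- stopper: Black rubber stopper 36 mm across, 30 mm high: leave alone. Origin under its centre.
Things that resemble listed ones, but are neither listed nor needed, are in the scene too. Several things have the shape of the plate; the one meant has the colours described above.

How it is judged:
On the way, in this order (a step that is already met when the one before it is completed fails the run):
1. the plate stands leaning against the backrest (angle between plate's own z axis and vertical between 1 and 1.45 rad and contact force between plate and backrest above 0.1 N), for 0.2 s.
2. the plate lies flat with its channel face up (angle between plate's own z axis and vertical above 3.05 rad and height (world z) of plate below 0.012 m), for 0.2 s.
3. the plate, channels up, is pressed against the stop with more than 3 N (all of step 2 and contact force between plate and stop above 3 N), for 0.2 s.
At the end, for the whole second after the job is handed in: The plate lies at rest flat on the bench, channel face up, one 120 mm edge against the stop's inner face: gap at most 2.5 mm, square to it within 0.05 rad, and its centre within 50 mm of the stop's centre along the stop (all of step 2 and (y of stop_block_c0 in the frame of plate between 0.063 and 0.0685 m or y of stop_block_c0 in the frame of plate between -0.0685 and -0.063 m) and y of plate in the frame of backrest between -0.15 and 0.15 m and x of plate in the frame of stop between -0.05 and 0.05 m and angle between the x axis of plate and the x axis of stop, either way round below 0.05 rad and linear speed of plate below 0.01 m/s and angular speed of plate below 0.1 rad/s); the robot touches nothing.
It fails at once if the plate is pushed against the backrest with more than 20 N (contact force between plate and backrest above 20 N).
It fails at once if the plate is pushed against the stop with more than 15 N (contact force between plate and stop above 15 N).
It fails at once if a bystander is moved by more than 20 mm (distance of any of block, beaker, wrench_a, wrench_b, driver, fitting, stopper from where it was at the start of the episode above 0.02 m).
It also fails if it takes over 69 s, if anything falls off the work surface, if the arm or the gripper's body presses on something with over 40 N, if the wrist force passes 120 N, or if a joint passes its speed limit or range.

### The arm

A 7-joint arm with a two-finger parallel gripper is mounted at the origin on the work surface. World frame = base frame: x ahead of the robot, y to its left, z up, the work surface at z = 0. Lengths are in m, angles in rad, forces in N, time in s.
With the tool pointing down it reaches from about 0.4 to 0.85 m from the base axis. Payload 10.4 kg.
Tool frame: the origin (TCP) lies at the very end of the fingers, on their centre line; the grasp point (between the pads) lies manip.hold_point_z behind it (manip.hold_point_z is the distance from the TCP to the grasp point, in m); z points along the fingers, x is the direction in which the jaws open and shut, and the axes are right-handed (so a half turn about z gives the same grasp; the last joint's range is limited). The gripper opens to 85 mm and grips with 20 to 120 N. Pads are 22 mm wide; open, the fingers measure 114 mm over their backs; the gripper's body (76 mm by 85 mm) begins 54 mm behind the grasp point. The pads swing forward as they close: fully open they stand 13 mm farther back than shut.
Start: joints at [1.28, 0.332, -0.065, 1.46, 0.022, 1.35, -0.088], TCP at [0.165, -0.603, 0.231] pointing down, gripper open.
Joint ranges: [-2.6, 2.6], [-0.5, 2.12], [-1.47, 1.34], [0.16, 2.42], [-1.27, 4.41], [0.06, 2.06], [-2.6, 2.6]. Speed limits (rad/s): [2.22, 2.22, 2.79, 2.79, 3.14, 3.14, 3.14].

### API

Orientations are given as a unit quaternion [x, y, z, w].
In Python, from workcell import readout, camera, camera_info, manip gives the robot as it stands.
- The arm moves only by the tool play_rows, never from a script. Its argument "rows" is a list of rows, each a list of 3 entries, a list of its own where there are three numbers: the shift along the world's x, y, z in mm, then the turn, a rotation vector about the world's x, y, z in degrees, then the finger opening in mm, from 0 to 85.4. In form: [[[tx, ty, tz], [rx, ry, rz], fingers], ...]. A call has 1 to 12 rows; each row shifts and turns the commanded pose from where the row before left it; what a row does not reach is not made up. A row lasts 1/8 s, in which the tool goes at most 62.5 mm and 10.7 degrees, less where a joint would pass 70% of its speed; a pose out of reach is approached as far as the arm can. A call with a gripper value outside its range is refused whole. The fingers move at their own pace and stop on an object; "force" is the grip in N (left out, the last holds). Time passes only in rows, so rows that do not move let the fingers close. It gives the time, the measured TCP pose, the force and the opening at its end, in the units of the state.
- readout.get_obs(): the state, without advancing time (a new reading comes with each control period).
- camera(name): name is "side" or "top" or "wrist"; returns the picture (384x512x3 uint8, blue, green, red); there is no depth.
- camera_info(name): a dict with "fx", "fy", "cx", "cy" (pixels), "world_from_camera" (4x4, takes a point from camera to world coordinates). Camera axes: x right, y up, looking along -z (the intrinsics and any distortion apply to the point x, -y, -z); pixel columns grow to the right and rows downward; lengths in m; the calibration is good to about 2 mm. A picture is of the moment at which its call begins: read the wrist's pose just before it. camera_info takes no time and is no camera call; for the wrist camera it gives the pose at the moment of the call.
- manip.hand_in(): hands the job in, once; it reports no verdict.
The state is a dict: "clock": time; "joint_pos": joint angles; "joint_velocities": joint speeds; "tau": joint torques, N m; "position": TCP position; "ee_rot": TCP orientation; "ft_force": force on the tool from outside, world axes, zero at the start; "torque": the same for the moment, N m; "grip_width": opening from 0.0 (shut) to 1.0 (fully open).
Only numpy, scipy, OpenCV 4.12 (cv2) and the standard library are available. Lean on these libraries where they do the work, as an engineer would, in place of code of your own. Each camera call takes 0.05 s, during which the arm holds its last target.

## Working session

There is one attempt and no reset: what is moved stays moved. The work goes in short steps, Python scripts to look and compute and a tool call to move; the robot and the scene stay as the last step left them, time stands still between calls to the robot, and variables do not carry over. Pictures are saved under pics/ and viewed, and the job is handed in when it is done.

Besides the shell and the picture viewer there is one more tool, called after "Request:" as name(argument=value, ...), one argument or row to a line, values as JSON. play_rows: Moves the arm, as the interface text tells. Its arguments: {"type":"object","properties":{"rows":{"type":"array"},"force":{"type":"number"}},"required":["rows"]}

```bash
ls; mkdir -p pics; cat > h.py <<'E'
import numpy as np, cv2
from workcell import readout, camera, camera_info, manip
def snap(n,f):
    i=camera_info(n); im=camera(n); cv2.imwrite('pics/'+f+'.png',im); np.save('pics/'+f+'_T.npy',np.array(i['world_from_camera'])); return im,i
def ray(i,u,v):
    T=np.array(i['world_from_camera']); d=np.array([(u-i['cx'])/i['fx'],-(v-i['cy'])/i['fy'],-1.]); return T[:3,3],T[:3,:3]@d
def px2w(i,u,v,z):
    o,d=ray(i,u,v); return o+d*(z-o[2])/d[2]
def w2px(i,p):
    T=np.array(i['world_from_camera']); c=T[:3,:3].T@(np.array(p)-T[:3,3]); return np.array([i['cx']+i['fx']*c[0]/-c[2], i['cy']-i['fy']*c[1]/-c[2]])
E
python3 - <<'E'
from h import *
for n in ['top','side','wrist']:
    im,i=snap(n,n+'0'); print(n,{k:(np.round(v,3).tolist() if k!='x' else v) for k,v in i.items() if not isinstance(v,str)})
print(readout.get_obs()); print(manip.hold_point_z)
E
```

```text
pics
top {'fx': 488.774, 'fy': 488.774, 'cx': 255.856, 'cy': 190.026, 'world_from_camera': [[0.008, 0.997, -0.082, 0.423], [-1.0, 0.008, -0.003, 0.018], [-0.003, 0.082, 0.997, 1.251], [0.0, 0.0, 0.0, 1.0]]}
side {'fx': 354.425, 'fy': 354.425, 'cx': 250.117, 'cy': 190.502, 'world_from_camera': [[-0.928, 0.29, -0.232, 0.358], [-0.372, -0.706, 0.603, 0.481], [0.011, 0.646, 0.763, 0.667], [0.0, 0.0, 0.0, 1.0]]}
wrist {'fx': 287.805, 'fy': 287.805, 'cx': 258.72, 'cy': 192.98, 'world_from_camera': [[0.264, 0.912, 0.313, 0.246], [-0.964, 0.25, 0.085, -0.581], [-0.0, -0.324, 0.946, 0.373], [0.0, 0.0, 0.0, 1.0]]}
{'clock': 0.15, 'joint_pos': array([ 1.28038844,  0.3327377 , -0.0647077 ,  1.46070444,  0.02161064,
        1.34989888, -0.0885119 ]), 'joint_velocities': array([ 1.12796028e-03, -2.39708406e-03,  8.46059989e-04, -2.57950262e-03,
       -2.89132227e-05,  1.23495395e-03, -1.87107581e-03]), 'tau': array([ 6.48718051e-04, -6.25823379e+01,  4.90880641e-02, -3.91855145e+01,
        1.63056445e-02,  7.34935486e-03, -5.78748654e-05]), 'position': array([ 0.16531833, -0.60246457,  0.23071285]), 'ee_rot': array([ 7.95182674e-01, -6.06369721e-01, -4.33531943e-04, -2.98411089e-04]), 'ft_force': array([-1.0599464 , -1.03805415, -0.01096545]), 'torque': array([ 0.04673119,  0.0205211 , -0.01618305]), 'grip_width': 1.0003296915475732}
0.0187
```

View pics/top0.png

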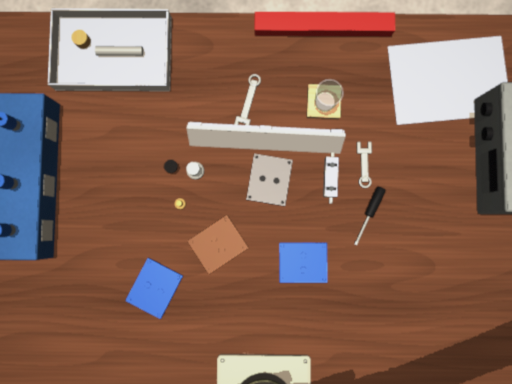

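View pics/side0.png

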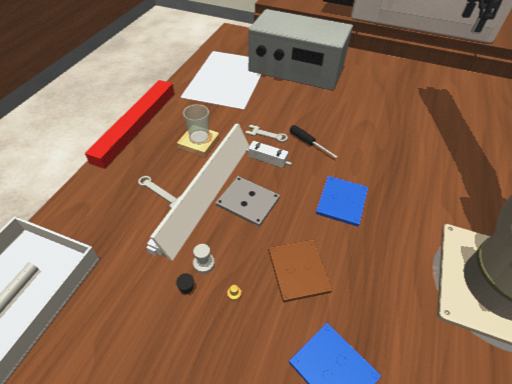

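View pics/wrist0.png

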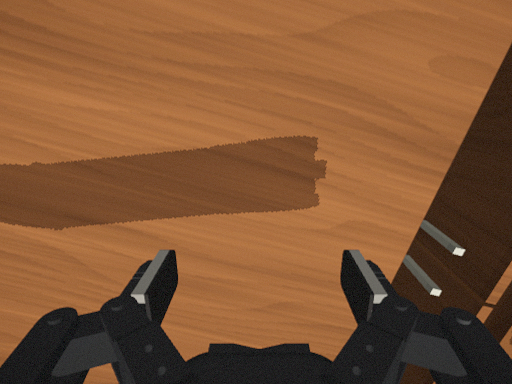

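Candidates in the top view are grey (270,180), brown (218,244), and blue (154,288) and (303,262). The grey plate with two ports fits the description. I'll confirm it in an enlarged crop.

```bash
python3 - <<'E'
import cv2
im=cv2.imread('pics/top0.png')
c=im[110:215,150:390]; c=cv2.resize(c,None,fx=3.3,fy=3.3,interpolation=cv2.INTER_CUBIC); cv2.imwrite('pics/crop0.png',c); print(c.shape)
E
```

```text
(346, 792, 3)
```

View pics/crop0.png

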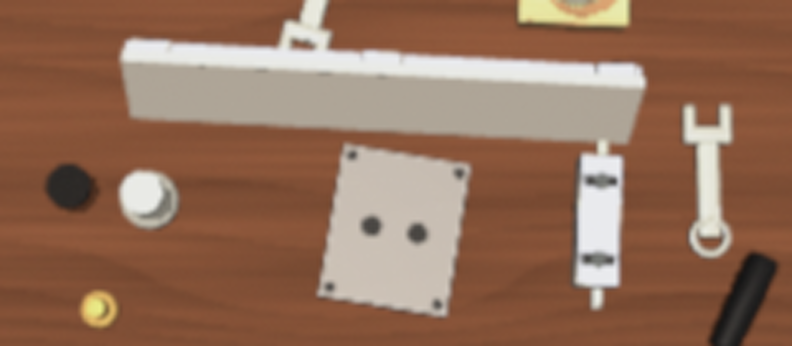

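```bash
cat >> h.py <<'E'
def ang(a,b): return np.degrees(np.arctan2(b[1]-a[1],b[0]-a[0]))
E
python3 - <<'E'
from h import *
i=camera_info('top')
f=lambda u,v,z: px2w(i,u/3.3+150-.35,v/3.3+110-.35,z)
L=f(132,117,0);R=f(628,142,0)
print('foot',L,R,np.linalg.norm(L-R),'dir',ang(R,L)-90)
TL=f(122,47,.068);TR=f(644,82,.068);print('topfront?',TL,TR,np.linalg.norm(TL-TR))
P=[f(*p,.012) for p in [(346,145),(470,165),(446,315),(320,295)]]
for p in P: print('plate',p)
print([np.linalg.norm(P[k]-P[k-1]) for k in range(4)],'c',np.mean(P,0),'yaw',ang(P[3],P[0]),ang(P[2],P[1]))
S=[f(*p,.034) for p in [(580,153),(623,155),(618,287),(574,285)]]
for p in S: print('stop',p)
print([np.linalg.norm(S[k]-S[k-1]) for k in range(4)],np.mean(S,0),ang(S[3],S[0]),ang(S[2],S[1]))
print('rail',f(603,140,0.003),f(597,308,0.003))
print('post',f(150,205,0.0))
E
```

```text
foot [0.64152175 0.19419295 0.        ] [ 0.62463844 -0.19468286  0.        ] 0.38924213279768943 dir -2.485974703145459
topfront? [0.6823079  0.19306345 0.068     ] [ 0.65879153 -0.19528704  0.068     ] 0.3890618507534072
plate [0.61871491 0.02602528 0.012     ]
plate [ 0.60379443 -0.0701739   0.012     ]
plate [ 0.48733433 -0.0519396   0.012     ]
plate [0.50198865 0.04509131 0.012     ]
[np.float64(0.11827313149294225), np.float64(0.09734938923340228), np.float64(0.1178789456891256), np.float64(0.09813126870517984)] c [ 0.55295808 -0.01274923  0.012     ] yaw -9.276749311093699 -8.898624385644773
stop [ 0.61043901 -0.15232638  0.034     ]
stop [ 0.60914909 -0.18504132  0.034     ]
stop [ 0.50840183 -0.18066762  0.034     ]
stop [ 0.50966024 -0.1474153   0.034     ]
[np.float64(0.10089836708449439), np.float64(0.032740359878415476), np.float64(0.10084215484553709), np.float64(0.033276127775426975)] [ 0.55941254 -0.16636265  0.034     ] -2.7898890851651474 -2.4857934307332665
rail [ 0.625587   -0.17466077  0.003     ] [ 0.49413631 -0.16937246  0.003     ]
post [0.57214368 0.17880799 0.        ]
```

The grey plate is at crop (395,230), centre about (0.553,-0.013) with yaw -9°. The backrest foot line runs from crop (132,117) to (628,142), with yaw -2.5°. The stop is at crop (598,220) with its inner face at y≈-0.150, and the post is at crop (150,198). The measured sizes match the given ones, so I'll move in front of the plate.

Request:
play_rows(
  rows=[
    [[24,50,0],[0,0,-1.5],60],
    [[24,50,0],[0,0,-1.5],60],
    [[24,50,0],[0,0,-1.5],60],
    [[24,50,0],[0,0,-1.5],60],
    [[24,50,0],[0,0,-1.5],60],
    [[24,50,0],[0,0,-1.5],60],
    [[24,50,0],[0,0,-1.5],60],
    [[24,50,0],[0,0,-1.5],60],
    [[24,50,0],[0,0,-1.5],60],
    [[24,50,0],[0,0,-1.5],60],
    [[24,50,0],[0,0,-1.5],60],
    [[21,49,0],[0,0,-1.5],60],
  ],
)

```text
clock: 1.65
position: [0.4508, -0.002, 0.2314]
ee_rot: [-0.69, 0.724, -0.0, 0.0]
ft_force: [1.6, -0.2, -0.6]
grip_width: 0.7
```

Request:
play_rows(
  rows=[
    [[0,0,-40],[0,0,0],60],
    [[0,0,-50],[0,0,0],60],
    [[0,0,-50],[0,0,0],60],
    [[0,0,-40],[0,0,0],60],
    [[0,0,-20],[0,0,0],60],
    [[0,0,-12],[0,0,0],60],
    [[0,0,-6],[0,0,0],60],
    [[0,0,0],[0,0,0],60],
  ],
)

```text
clock: 2.65
position: [0.4506, -0.0037, 0.0136]
ee_rot: [-0.691, 0.723, -0.0, 0.0]
ft_force: [-0.0, 0.9, -0.2]
grip_width: 0.705
```

```bash
cat >> h.py <<'E'
def st():
    from scipy.spatial.transform import Rotation as R
    o=readout.get_obs(); M=R.from_quat(o['ee_rot']).as_matrix()
    print('t %.2f'%o['clock'],'p',np.round(o['position']*1e3,1),'jaw',np.round(np.degrees(np.arctan2(M[1,0],M[0,0])),1),'z',np.round(M[:,2],3),'F',np.round(o['ft_force'],1),'w %.3f'%o['grip_width'],'q',np.round(o['joint_pos'],2))
E
python3 - <<'E'
from h import *
st(); snap('side','side1'); snap('wrist','wrist1')
E
```

```text
t 2.65 p [450.6  -3.7  13.6] jaw -92.7 z [ 0. -0. -1.] F [-0.   0.9 -0.2] w 0.705 q [ 0.58  0.3  -0.73  2.09  0.27  0.84 -1.92]
```

```bash
python3 - <<'E'
import cv2,numpy as np
a=cv2.imread('pics/side1.png');b=cv2.imread('pics/wrist1.png')
a=cv2.resize(a[140:330,180:400],(440,380));b=cv2.resize(b,(360,270)); b=cv2.copyMakeBorder(b,0,110,0,0,0)
cv2.imwrite('pics/c1.png',np.hstack([a,b]))
E
```

```text
(no output)
```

View pics/c1.png

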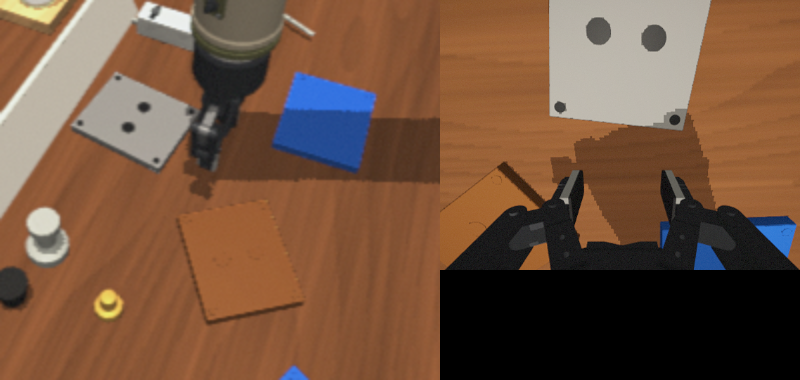

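The grey plate at (140,120) lies ahead of the fingers, clear of everything else. I'll lower to feel the bench.

Request:
play_rows(
  rows=[
    [[0,0,-5],[0,0,0],60],
    [[0,0,-4],[0,0,0],60],
    [[0,0,-2],[0,0,0],60],
    [[0,0,0],[0,0,0],60],
  ],
)

```text
clock: 3.25
position: [0.4503, -0.0037, 0.0022]
ee_rot: [-0.691, 0.723, 0.0, -0.0]
ft_force: [0.3, 0.4, 0.2]
grip_width: 0.702
```

Request:
play_rows(
  rows=[
    [[0,0,-2],[0,0,0],60],
    [[0,0,-1.5],[0,0,0],60],
    [[0,0,0],[0,0,0],60],
  ],
)

```text
clock: 3.62
position: [0.4503, -0.0037, -0.0013]
ee_rot: [-0.691, 0.723, 0.0, -0.0]
ft_force: [0.3, 0.5, -0.5]
grip_width: 0.704
```

Request:
play_rows(
  rows=[
    [[0,0,-1.5],[0,0,0],60],
    [[0,0,-1],[0,0,0],60],
    [[0,0,0],[0,0,0],60],
  ],
)

```text
clock: 4.0
position: [0.4504, -0.0037, -0.0037]
ee_rot: [-0.691, 0.723, 0.0, -0.0]
ft_force: [0.4, 0.2, 0.5]
grip_width: 0.697
```

Request:
play_rows(
  rows=[
    [[0,0,-1],[0,0,0],60],
    [[0,0,0],[0,0,0],60],
  ],
)

```text
clock: 4.25
position: [0.4503, -0.0037, -0.0047]
ee_rot: [-0.691, 0.723, 0.0, -0.0]
ft_force: [-0.4, 0.8, 0.5]
grip_width: 0.702
```

Request:
play_rows(
  rows=[
    [[6,-0.3,0],[0,0,0],60],
    [[8,-0.3,0],[0,0,0],60],
    [[6,-0.3,0],[0,0,0],60],
    [[3,-0.1,0],[0,0,0],60],
    [[3,-0.1,0],[0,0,0],60],
    [[3,-0.1,0],[0,0,0],60],
    [[3,-0.1,0],[0,0,0],60],
    [[3,-0.1,0],[0,0,0],60],
    [[3,-0.1,0],[0,0,0],60],
    [[2,-0.1,0],[0,0,0],60],
  ],
)

```text
clock: 5.5
position: [0.4906, -0.0053, -0.0047]
ee_rot: [-0.691, 0.723, -0.0, -0.0]
ft_force: [0.0, -0.2, 0.1]
grip_width: 0.701
```

```bash
python3 - <<'E'
from h import *
st(); a,_=snap('top','t2'); b,_=snap('side','s2')
a=cv2.resize(a[110:215,200:360],(480,315));b=cv2.resize(b[140:240,180:300],(378,315))
cv2.imwrite('pics/c2.png',np.hstack([a,b])[:,:800])
E
```

```text
t 5.50 p [490.6  -5.3  -4.7] jaw -92.7 z [ 0. -0. -1.] F [ 0.  -0.2  0.1] w 0.701 q [ 0.53  0.41 -0.69  2.    0.35  0.85 -1.97]
```

View pics/c2.png

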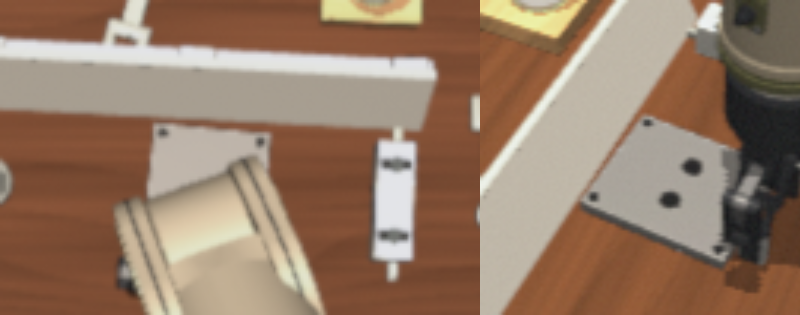

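The plate is now square to the board, with a gap of about 10 mm at crop (210,118). I'll continue slowly.

Request:
play_rows(
  rows=[
    [[2,-0.1,0],[0,0,0],60],
    [[2,-0.1,0],[0,0,0],60],
    [[2,-0.1,0],[0,0,0],60],
    [[1.5,-0.1,0],[0,0,0],60],
    [[1.5,-0.1,0],[0,0,0],60],
    [[1.5,0,0],[0,0,0],60],
    [[1.5,-0.1,0],[0,0,0],60],
    [[1.5,-0.1,0],[0,0,0],60],
  ],
)

```text
clock: 6.6
position: [0.5018, -0.0059, -0.005]
ee_rot: [-0.691, 0.723, 0.001, -0.002]
ft_force: [-16.5, 0.4, 16.6]
grip_width: 0.703
```

Request:
play_rows(
  rows=[
    [[1.5,-0.1,0],[0,0,0],60],
    [[1.5,-0.1,0],[0,0,0],60],
    [[1.5,0,0],[0,0,0],60],
    [[1.5,-0.1,0],[0,0,0],60],
    [[1.5,-0.1,0],[0,0,0],60],
  ],
)

```text
clock: 7.22
position: [0.5102, -0.0063, -0.0049]
ee_rot: [-0.691, 0.723, 0.001, -0.001]
ft_force: [-6.6, 0.5, 4.7]
grip_width: 0.704
```

Request:
play_rows(
  rows=[
    [[1.5,-0.1,0],[0,0,0],60],
    [[1.5,-0.1,0],[0,0,0],60],
    [[1.5,0,0],[0,0,0],60],
    [[1.5,-0.1,0],[0,0,0],60],
    [[1.5,-0.1,0],[0,0,0],60],
  ],
)

```text
clock: 7.85
position: [0.5188, -0.0068, -0.0048]
ee_rot: [-0.691, 0.723, 0.0, -0.0]
ft_force: [-2.1, -0.1, -1.0]
grip_width: 0.706
```

```bash
python3 - <<'E'
from h import *
st(); a,_=snap('top','t3'); b,_=snap('side','s3')
a=cv2.resize(a[110:215,200:360],(480,315));b=cv2.resize(b[140:240,180:300],(378,315))
cv2.imwrite('pics/c3.png',np.hstack([a,b])[:,:800])
E
```

```text
t 7.85 p [518.8  -6.8  -4.8] jaw -92.7 z [-0. -0. -1.] F [-2.1 -0.1 -1. ] w 0.706 q [ 0.5   0.46 -0.67  1.93  0.37  0.87 -1.97]
```

View pics/c3.png

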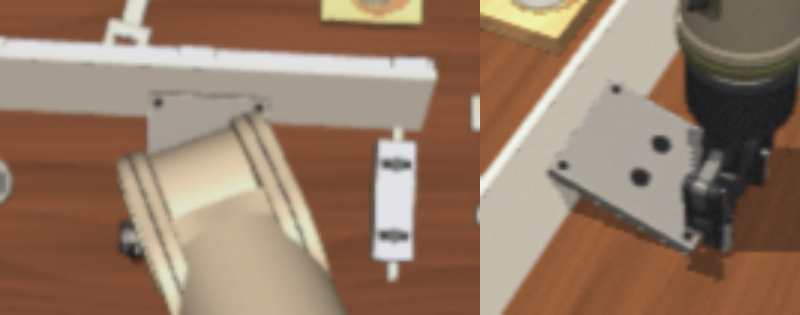

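The plate is climbing the slope, with its far edge off the bench at crop (550,170).

Request:
play_rows(
  rows=[
    [[2,-0.1,0],[0,0,0],60],
    [[2,-0.1,0],[0,0,0],60],
    [[2,-0.1,0],[0,0,0],60],
    [[2,-0.1,0],[0,0,0],60],
    [[2,-0.1,0],[0,0,0],60],
    [[2,-0.1,0],[0,0,0],60],
    [[2,-0.1,0],[0,0,0],60],
    [[2,-0.1,0],[0,0,0],60],
  ],
)

```text
clock: 8.95
position: [0.5351, -0.0077, -0.0046]
ee_rot: [-0.691, 0.723, -0.0, 0.0]
ft_force: [-1.3, 0.1, -0.5]
grip_width: 0.7
```

Request:
play_rows(
  rows=[
    [[2.5,-0.1,0],[0,0,0],60],
    [[2.5,-0.1,0],[0,0,0],60],
    [[2.5,-0.1,0],[0,0,0],60],
    [[2.5,-0.1,0],[0,0,0],60],
    [[2.5,-0.1,0],[0,0,0],60],
    [[2.5,-0.1,0],[0,0,0],60],
    [[2.5,-0.1,0],[0,0,0],60],
    [[2.5,-0.1,0],[0,0,0],60],
  ],
)

```text
clock: 9.95
position: [0.5551, -0.0085, -0.0046]
ee_rot: [-0.691, 0.723, -0.0, 0.0]
ft_force: [-0.4, -0.3, -0.0]
grip_width: 0.699
```

Request:
play_rows(
  rows=[
    [[2.5,-0.1,0],[0,0,0],60],
    [[2.5,-0.1,0],[0,0,0],60],
    [[2.5,-0.1,0],[0,0,0],60],
    [[2.5,-0.1,0],[0,0,0],60],
    [[2.5,-0.1,0],[0,0,0],60],
    [[2.5,-0.1,0],[0,0,0],60],
  ],
)

```text
clock: 10.7
position: [0.57, -0.0091, -0.0047]
ee_rot: [-0.691, 0.723, -0.0, -0.0]
ft_force: [-1.1, -0.3, -1.0]
grip_width: 0.7
```

```bash
python3 - <<'E'
from h import *
st(); a,_=snap('top','t4'); b,_=snap('side','s4')
a=cv2.resize(a[110:215,200:360],(480,315));b=cv2.resize(b[120:240,160:300],(368,315))
cv2.imwrite('pics/c4.png',np.hstack([a,b])[:,:800])
E
```

```text
t 10.70 p [570.   -9.1  -4.7] jaw -92.7 z [-0. -0. -1.] F [-1.1 -0.3 -1. ] w 0.700 q [ 0.46  0.55 -0.64  1.8   0.4   0.93 -1.97]
```

View pics/c4.png

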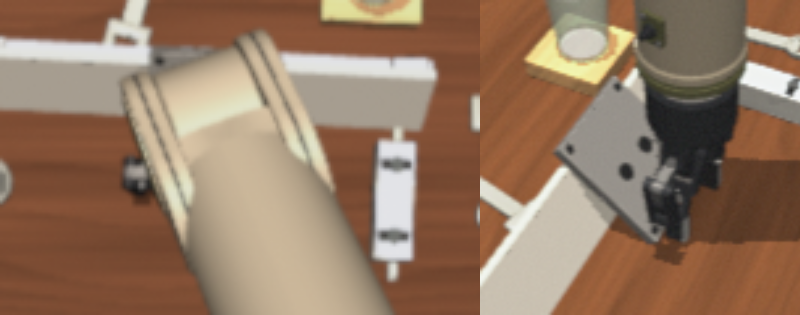

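Request:
play_rows(
  rows=[
    [[2.5,-0.1,0],[0,0,0],60],
    [[2.5,-0.1,0],[0,0,0],60],
    [[2.5,-0.1,0],[0,0,0],60],
    [[2.5,-0.1,0],[0,0,0],60],
    [[2.5,-0.1,0],[0,0,0],60],
    [[2.5,-0.1,0],[0,0,0],60],
    [[2.5,-0.1,0],[0,0,0],60],
    [[2.5,-0.1,0],[0,0,0],60],
  ],
)

```text
clock: 11.8
position: [0.5901, -0.0098, -0.0046]
ee_rot: [-0.691, 0.723, -0.0, -0.0]
ft_force: [-2.1, 0.5, -0.7]
grip_width: 0.696
```

Request:
play_rows(
  rows=[
    [[2,-0.1,0],[0,0,0],60],
    [[2,-0.1,0],[0,0,0],60],
    [[2,-0.1,0],[0,0,0],60],
    [[2,-0.1,0],[0,0,0],60],
    [[1.5,-0.1,0],[0,0,0],60],
    [[1.5,-0.1,0],[0,0,0],60],
  ],
)

```text
clock: 12.55
position: [0.601, -0.0104, -0.0047]
ee_rot: [-0.691, 0.723, 0.0, -0.0]
ft_force: [-0.8, -0.5, -0.6]
grip_width: 0.704
```

```bash
python3 - <<'E'
from h import *
st(); a,_=snap('wrist','w5'); b,_=snap('side','s5')
a=cv2.resize(a,(420,315));b=cv2.resize(b[120:240,160:300],(368,315))
cv2.imwrite('pics/c5.png',np.hstack([a,b])[:,:800])
E
```

```text
t 12.55 p [601.  -10.4  -4.7] jaw -92.7 z [-0. -0. -1.] F [-0.8 -0.5 -0.6] w 0.704 q [ 0.43  0.6  -0.62  1.72  0.42  0.96 -1.97]
```

View pics/c5.png

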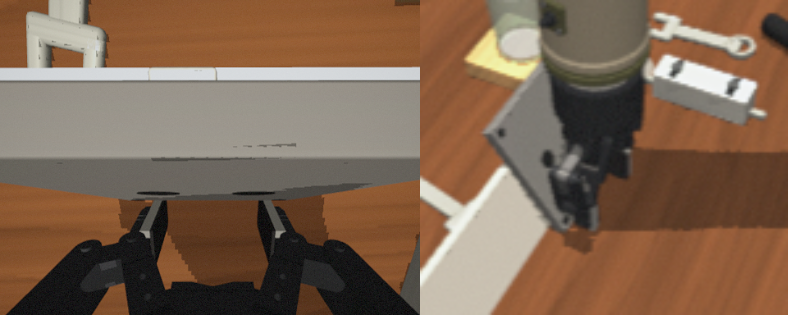

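Request:
play_rows(
  rows=[
    [[1.5,-0.1,0],[0,0,0],60],
    [[1.5,-0.1,0],[0,0,0],60],
    [[1,0,0],[0,0,0],60],
    [[1,-0.1,0],[0,0,0],60],
  ],
)

```text
clock: 13.15
position: [0.606, -0.0107, -0.0047]
ee_rot: [-0.691, 0.723, -0.0, -0.0]
ft_force: [-1.3, -0.7, -0.2]
grip_width: 0.703
```

Request:
play_rows(
  rows=[
    [[1,-0.1,0],[0,0,0],60],
    [[0.5,0,0],[0,0,0],60],
    [[0.5,0,0],[0,0,0],60],
  ],
)

```text
clock: 13.52
position: [0.6079, -0.0108, -0.0047]
ee_rot: [-0.691, 0.723, -0.0, -0.0]
ft_force: [-1.5, -0.3, 0.1]
grip_width: 0.706
```

Request:
play_rows(
  rows=[
    [[-3,0.1,0],[0,0,0],60],
    [[-10,0.4,0],[0,0,0],60],
    [[-20,1,0],[0,0,0],60],
    [[-25,1,10],[0,0,0],60],
    [[-25,1,40],[0,0,10],70],
    [[0,0,50],[0,0,10],80],
    [[0,0,50],[0,0,10],85],
    [[0,0,40],[0,0,10],85],
    [[0,0,20],[0,0,10],85],
    [[0,0,0],[0,0,10],85],
    [[0,0,0],[0,0,10],85],
    [[0,0,0],[0,0,10],85],
  ],
)

```text
clock: 15.02
position: [0.5243, -0.0073, 0.2052]
ee_rot: [0.994, -0.107, 0.0, 0.001]
ft_force: [-0.4, 0.1, 0.3]
grip_width: 0.993
```

```bash
python3 - <<'E'
from h import *
st(); a,_=snap('top','t6'); b,_=snap('side','s6')
a=cv2.resize(a[110:190,200:360],(480,240));b=cv2.resize(b[110:270,140:300],(315,315))
a=cv2.copyMakeBorder(a,0,75,0,0,0)
cv2.imwrite('pics/c6.png',np.hstack([a,b])[:,:800])
E
```

```text
t 15.03 p [524.3  -7.3 205.2] jaw -12.3 z [ 0.    -0.001 -1.   ] F [-0.4  0.1  0.3] w 0.993 q [ 0.81  0.26 -1.01  1.72  0.23  1.29 -0.46]
```

View pics/c6.png

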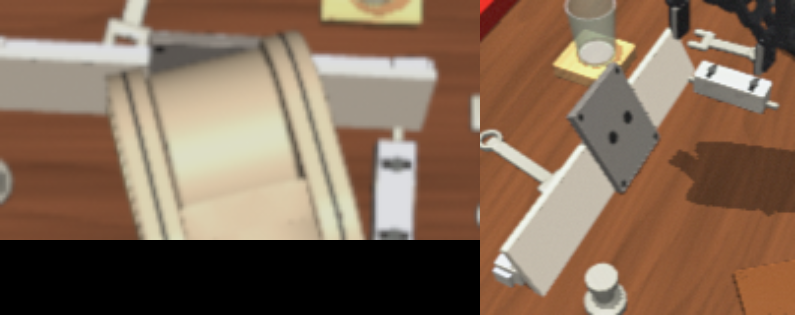

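```bash
python3 - <<'E'
from h import *
b=cv2.imread('pics/s6.png')
cv2.imwrite('pics/z6.png',cv2.resize(b[130:220,170:250],None,fx=7,fy=6.6,interpolation=cv2.INTER_CUBIC))
E
```

```text
(no output)
```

View pics/z6.png

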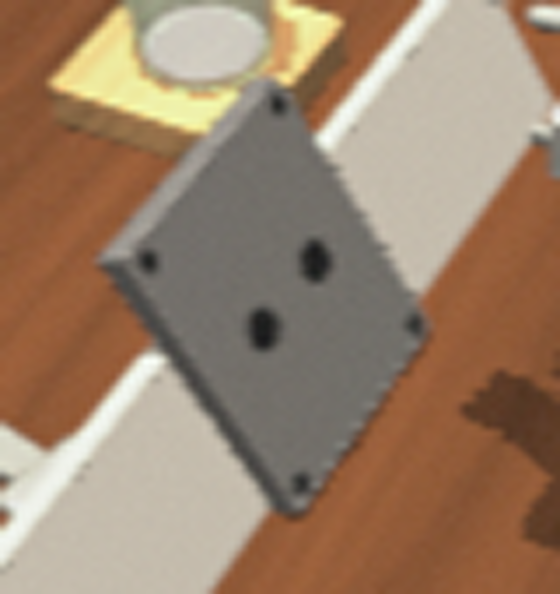

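```bash
python3 - <<'E'
from h import *
from scipy.optimize import least_squares
i=camera_info('side')
px=np.array([(122,265),(278,85),(425,335),(300,515)],float)/[7,6.6]+[170-.43,130-.42]
def pts(p):
    x,y,phi,yaw=p  # A = plain face bottom edge centre, z=12cos phi ; 
    c,s=np.cos(yaw),np.sin(yaw); out=[]
    for l,w in [(.12,.05),(.12,-.05),(0,-.05),(0,.05)]:
        X=l*np.cos(phi)-.012*np.sin(phi); Z=l*np.sin(phi)+.012*np.cos(phi)
        out.append([x+c*X-s*w,y+s*X+c*w,Z])
    return out
f=lambda p:np.ravel([w2px(i,q) for q in pts(p)]-px)
r=least_squares(f,[.63,-.01,1.1,-.045]); p=r.x
print('B',p[:2],'phi',np.degrees(p[2]),'yaw',np.degrees(p[3]),'rms',np.sqrt(np.mean(r.fun**2)))
for q in pts(p): print(np.round(q,4))
E
```

```text
B [ 0.62965193 -0.00567442] phi 64.48034405764075 yaw -2.0738516413703887 rms 0.6039296894599774
[0.6723 0.0428 0.1135]
[ 0.6687 -0.0571  0.1135]
[ 0.617  -0.0552  0.0052]
[0.6206 0.0447 0.0052]
```

The plate leans at 64.5° with rms 0.6 px. Its top edge is at x≈0.67–0.68 and z≈0.11, in the crop from (122,265) to (278,85). Next I'll straddle the top edge with the jaws.

Request:
play_rows(
  rows=[
    [[30,0,0],[0,0,5],85],
    [[50,0,0],[0,0,5],85],
    [[40,0,0],[0,0,0],85],
    [[21,0,-10],[0,0,0],85],
    [[0,0,-30],[0,0,0],85],
    [[0,0,-30],[0,0,0],85],
    [[0,0,-25],[0,0,0],85],
    [[0,0,-15],[0,0,0],85],
    [[0,0,-8],[0,0,0],75],
    [[0,0,-5],[0,0,0],65],
    [[0,0,0],[0,0,0],55],
  ],
)

```text
clock: 16.5
position: [0.6661, -0.0073, 0.0827]
ee_rot: [1.0, -0.023, 0.0, -0.0]
ft_force: [0.4, -0.0, 0.0]
grip_width: 0.644
```

```bash
python3 - <<'E'
from h import *
st(); a,_=snap('wrist','w7'); b,_=snap('side','s7')
a=cv2.resize(a,(420,315));b=cv2.resize(b[100:220,150:290],(368,315))
cv2.imwrite('pics/c7.png',np.hstack([a,b])[:,:800])
E
```

```text
t 16.50 p [666.1  -7.3  82.7] jaw -2.7 z [ 0.001  0.    -1.   ] F [ 0.4 -0.   0. ] w 0.644 q [ 0.54  0.7  -0.87  1.47  0.55  1.23 -0.45]
```

View pics/c7.png

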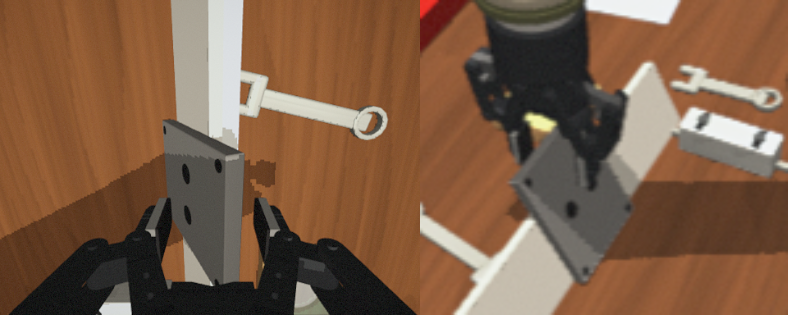

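The jaws straddle the top edge of the leaning plate, at (200,150) in the wrist view. I'll pull it upright slowly.

Request:
play_rows(
  rows=[
    [[0,0,-2],[0,0,0],45],
    [[-5,0.2,0],[0,0,0],45],
    [[-5,0.2,0],[0,0,0],45],
    [[-4,0.2,0],[0,0,0],45],
    [[-3,0.1,0],[0,0,0],45],
    [[-3,0.1,0],[0,0,0],45],
    [[-3,0.1,0],[0,0,0],42],
    [[-3,0.1,0],[0,0,0],40],
    [[-3,0.1,0],[0,0,0],38],
    [[-3,0.1,0],[0,0,0],36],
    [[-3,0.1,0],[0,0,0],34],
    [[-3,0.1,0],[0,0,0],32],
  ],
)

```text
clock: 18.1
position: [0.6277, -0.0059, 0.0803]
ee_rot: [1.0, -0.023, 0.0, -0.0]
ft_force: [0.0, 0.3, -0.2]
grip_width: 0.374
```

```bash
python3 - <<'E'
from h import *
st(); a,_=snap('wrist','w8'); b,_=snap('side','s8')
a=cv2.resize(a,(420,315));b=cv2.resize(b[100:220,150:290],(368,315))
cv2.imwrite('pics/c8.png',np.hstack([a,b])[:,:800])
E
```

```text
t 18.10 p [627.7  -5.9  80.3] jaw -2.7 z [ 0.  0. -1.] F [ 0.   0.3 -0.2] w 0.374 q [ 0.6   0.63 -0.9   1.58  0.53  1.18 -0.46]
```

View pics/c8.png

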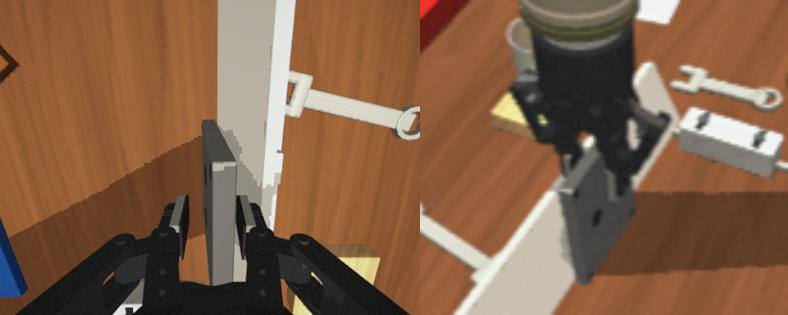

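Request:
play_rows(
  rows=[
    [[-3,0.1,0],[0,0,0],30],
    [[-3,0.1,0],[0,0,0],28],
    [[-3,0.1,0],[0,0,0],26],
    [[-2.5,0.1,0],[0,0,0],24],
    [[-2,0.1,0],[0,0,0],22],
    [[-2,0.1,0.5],[0,0,0],22],
    [[-2,0.1,0.5],[0,0,0],22],
    [[-1.5,0.1,0.5],[0,0,0],22],
    [[0,0,0],[0,0,0],22],
  ],
)

```text
clock: 19.32
position: [0.6088, -0.0051, 0.0819]
ee_rot: [1.0, -0.023, 0.0, 0.0]
ft_force: [0.4, -0.5, -0.0]
grip_width: 0.263
```

```bash
python3 - <<'E'
from h import *
st(); a,_=snap('wrist','w9'); b,_=snap('side','s9')
a=cv2.resize(a,(420,315));b=cv2.resize(b[100:220,150:290],(368,315))
cv2.imwrite('pics/c9.png',np.hstack([a,b])[:,:800])
E
```

```text
t 19.32 p [608.8  -5.1  81.9] jaw -2.7 z [ 0. -0. -1.] F [ 0.4 -0.5 -0. ] w 0.263 q [ 0.63  0.6  -0.92  1.63  0.51  1.17 -0.46]
```

View pics/c9.png

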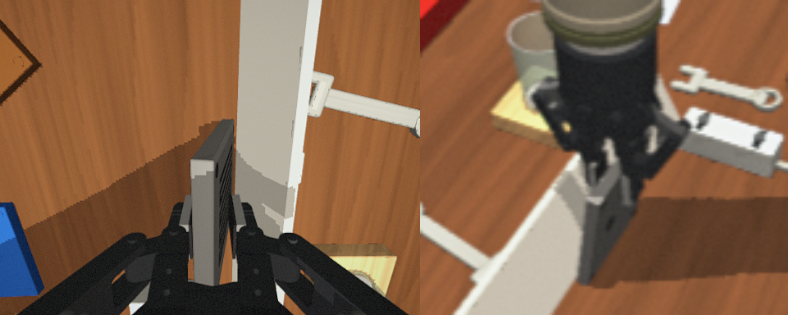

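Request:
play_rows(
  rows=[
    [[-2,0.1,0],[-0.2,-5,0],22],
    [[-2,0.1,-0.2],[-0.2,-5,0],22],
    [[-2,0.1,-0.3],[-0.2,-5,0],22],
    [[-2.5,0.1,-0.5],[-0.2,-5,0],22],
    [[-4,0.2,-1],[-0.1,-3,0],22],
    [[-5,0.2,-1.5],[-0.2,-3.5,0],22],
    [[-5,0.2,-2],[-0.1,-3.5,0],22],
    [[0,0,0],[0,0,0],22],
  ],
)

```text
clock: 20.42
position: [0.5851, -0.0043, 0.0757]
ee_rot: [0.966, -0.022, 0.258, 0.005]
ft_force: [-0.1, -0.8, -0.4]
grip_width: 0.26
```

```bash
python3 - <<'E'
from h import *
st(); a,_=snap('wrist','w10'); b,_=snap('side','s10')
a=cv2.resize(a,(420,315));b=cv2.resize(b[100:220,150:290],(368,315))
cv2.imwrite('pics/c10.png',np.hstack([a,b])[:,:800])
E
```

```text
t 20.43 p [585.1  -4.3  75.7] jaw -2.6 z [ 0.499 -0.021 -0.867] F [-0.1 -0.8 -0.4] w 0.260 q [ 0.77  0.22 -0.93  2.16  0.68  0.4  -0.72]
```

View pics/c10.png

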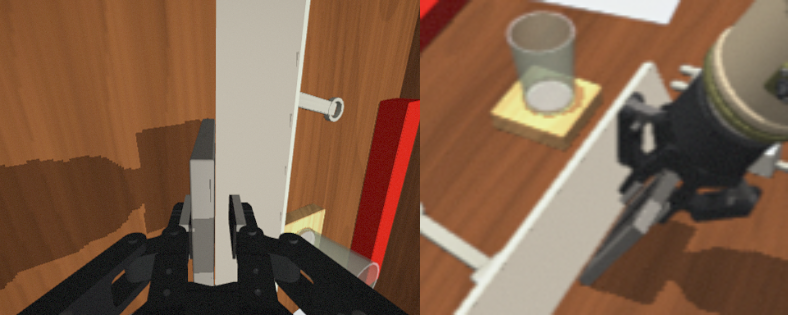

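Request:
play_rows(
  rows=[
    [[-3.8,0.15,-1.9],[-0.1,-3.3,0],22],
    [[-3.8,0.15,-1.9],[-0.1,-3.3,0],22],
    [[-3.8,0.15,-1.9],[-0.1,-3.3,0],22],
    [[0,0,0],[0,0,0],22],
  ],
)

```text
clock: 21.02
position: [0.5781, -0.0057, 0.0718]
ee_rot: [0.943, -0.023, 0.332, 0.009]
ft_force: [0.1, 0.1, 0.5]
grip_width: 0.258
```

```bash
cat > path.py <<'E'
from h import *
def run(A,a,taus,ss,ws,tcp0):
    a=np.radians(a); n=np.array([np.cos(a),np.sin(a)]); tz=np.array([np.sin(a),-np.cos(a)])
    prev=np.array(tcp0)
    for t,s,w in zip(taus,ss,ws):
        t=np.radians(t); E=A+120*np.array([-np.cos(t),np.sin(t)])
        off=76-np.sqrt(76**2-(w/2)**2)
        tip=E+s*tz; P=tip+w/2*n+off*tz
        print(round(np.degrees(t),1),'E',E.round(1),'tip',tip.round(1),'tipouter z',round((tip-14.5*n)[1],1),'TCP',P.round(1),'d',(P-prev).round(1),'w',w)
        prev=P
E
python3 - <<'E'
from path import *
st()
o=readout.get_obs()['position']*1e3
a,_=snap('side','s11'); cv2.imwrite('pics/c11.png',cv2.resize(a[100:220,150:310],(640,480)))
T=[50,48,46,43,40,37,34,31,28,25,22,19,16,13,10,8,6,4]
run(np.array([618,0]),40,T,np.interp(T,[4,50],[6,36]),np.interp(T,[35,50],[60,22]).round(),[o[0],o[2]])
E
```

```text
t 21.02 p [578.1  -5.7  71.8] jaw -2.7 z [ 0.625 -0.031 -0.78 ] F [0.1 0.1 0.5] w 0.258 q [ 0.54  0.13 -0.69  2.3   1.26  0.2  -1.35]
50.0 E [540.9  91.9] tip [564.   64.3] tipouter z 55.0 TCP [572.9  70.8] d [-5.1 -1. ] w 22.0
48.0 E [537.7  89.2] tip [560.   62.6] tipouter z 53.3 TCP [571.1  70.4] d [-1.8 -0.5] w 27.0
46.0 E [534.6  86.3] tip [556.1  60.7] tipouter z 51.4 TCP [569.5  69.7] d [-1.7 -0.6] w 32.0
43.0 E [530.2  81.8] tip [550.4  57.8] tipouter z 48.4 TCP [567.5  68.6] d [-2.  -1.2] w 40.0
40.0 E [526.1  77.1] tip [545.   54.6] tipouter z 45.2 TCP [565.4  66.8] d [-2.1 -1.8] w 47.0
37.0 E [522.2  72.2] tip [539.9  51.1] tipouter z 41.8 TCP [564.2  64.9] d [-1.2 -1.9] w 55.0
34.0 E [518.5  67.1] tip [534.9  47.5] tipouter z 38.2 TCP [561.9  62.1] d [-2.3 -2.8] w 60.0
31.0 E [515.1  61.8] tip [530.3  43.7] tipouter z 34.4 TCP [557.3  58.3] d [-4.6 -3.8] w 60.0
28.0 E [512.   56.3] tip [526.   39.8] tipouter z 30.4 TCP [552.9  54.3] d [-4.4 -4. ] w 60.0
25.0 E [509.2  50.7] tip [521.9  35.6] tipouter z 26.3 TCP [548.9  50.2] d [-4.1 -4.1] w 60.0
22.0 E [506.7  45. ] tip [518.1  31.4] tipouter z 22.0 TCP [545.1  45.9] d [-3.8 -4.3] w 60.0
19.0 E [504.5  39.1] tip [514.7  27. ] tipouter z 17.7 TCP [541.6  41.5] d [-3.5 -4.4] w 60.0
16.0 E [502.6  33.1] tip [511.5  22.5] tipouter z 13.2 TCP [538.5  37. ] d [-3.1 -4.5] w 60.0
13.0 E [501.1  27. ] tip [508.7  17.9] tipouter z 8.6 TCP [535.7  32.5] d [-2.8 -4.6] w 60.0
10.0 E [499.8  20.8] tip [506.2  13.2] tipouter z 3.9 TCP [533.1  27.8] d [-2.5 -4.7] w 60.0
8.0 E [499.2  16.7] tip [504.7  10.1] tipouter z 0.8 TCP [531.6  24.7] d [-1.5 -3.1] w 60.0
6.0 E [498.7  12.5] tip [503.4   6.9] tipouter z -2.4 TCP [530.3  21.5] d [-1.3 -3.2] w 60.0
4.0 E [498.3   8.4] tip [502.1   3.8] tipouter z -5.5 TCP [529.1  18.3] d [-1.2 -3.2] w 60.0
```

View pics/c11.png

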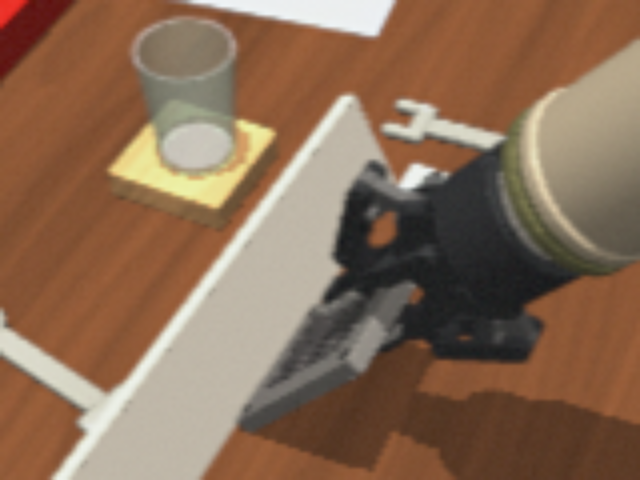

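```bash
python3 - <<'E'
from path import *
o=readout.get_obs()['position']*1e3
T=[50,48,46,43,40,37,34,31,28,25,22,19,16,13,10,8,6,4]
run(np.array([618,0]),25,T,np.interp(T,[4,30,50],[7,26,34]),np.interp(T,[37,50],[60,24]).round(),[o[0],o[2]])
E
```

```text
50.0 E [540.9  91.9] tip [555.2  61.1] tipouter z 55.0 TCP [566.5  65.3] d [-11.9  -6.7] w 24.0
48.0 E [537.7  89.2] tip [551.7  59.1] tipouter z 53.0 TCP [566.   64.1] d [-0.6 -1.2] w 30.0
46.0 E [534.6  86.3] tip [548.3  57. ] tipouter z 50.8 TCP [565.1  62.5] d [-0.9 -1.6] w 35.0
43.0 E [530.2  81.8] tip [543.4  53.6] tipouter z 47.4 TCP [564.2  59.8] d [-0.8 -2.7] w 43.0
40.0 E [526.1  77.1] tip [538.8  49.9] tipouter z 43.8 TCP [564.3  56.8] d [ 0.  -3.1] w 52.0
37.0 E [522.2  72.2] tip [534.3  46.1] tipouter z 40.0 TCP [564.1  53.2] d [-0.1 -3.6] w 60.0
34.0 E [518.5  67.1] tip [530.2  42.1] tipouter z 36.0 TCP [560.   49.2] d [-4.2 -4. ] w 60.0
31.0 E [515.1  61.8] tip [526.3  37.9] tipouter z 31.8 TCP [556.1  45. ] d [-3.9 -4.2] w 60.0
28.0 E [512.   56.3] tip [522.4  34.1] tipouter z 28.0 TCP [552.2  41.2] d [-3.9 -3.8] w 60.0
25.0 E [509.2  50.7] tip [518.7  30.5] tipouter z 24.3 TCP [548.5  37.5] d [-3.7 -3.6] w 60.0
22.0 E [506.7  45. ] tip [515.3  26.7] tipouter z 20.6 TCP [545.1  33.8] d [-3.4 -3.8] w 60.0
19.0 E [504.5  39.1] tip [512.1  22.8] tipouter z 16.7 TCP [541.9  29.9] d [-3.1 -3.9] w 60.0
16.0 E [502.6  33.1] tip [509.3  18.8] tipouter z 12.7 TCP [539.1  25.9] d [-2.8 -4. ] w 60.0
13.0 E [501.1  27. ] tip [506.8  14.7] tipouter z 8.6 TCP [536.6  21.8] d [-2.5 -4.1] w 60.0
10.0 E [499.8  20.8] tip [504.6  10.5] tipouter z 4.4 TCP [534.4  17.6] d [-2.2 -4.2] w 60.0
8.0 E [499.2  16.7] tip [503.4   7.7] tipouter z 1.6 TCP [533.2  14.8] d [-1.3 -2.8] w 60.0
6.0 E [498.7  12.5] tip [502.2   4.9] tipouter z -1.3 TCP [532.  12.] d [-1.1 -2.8] w 60.0
4.0 E [498.3   8.4] tip [501.3   2. ] tipouter z -4.1 TCP [531.    9.1] d [-1.  -2.8] w 60.0
```

Request:
play_rows(
  rows=[
    [[-3,0.1,-1.5],[0.1,3.4,0],25],
    [[-3,0.1,-1.7],[0.1,3.4,0],27],
    [[-3,0.1,-2],[0.1,3.4,0],29],
    [[-3,0.1,-2.3],[0.1,3.4,0],32],
    [[-1,0,-1.6],[0,0,0],36],
    [[-0.8,0,-2.6],[0,0,0],43],
    [[0,0,-3],[0,0,0],52],
    [[0,0,-3.5],[0,0,0],60],
    [[0,0,0],[0,0,0],60],
  ],
)

```text
clock: 22.2
position: [0.5648, -0.0068, 0.0537]
ee_rot: [0.974, -0.024, 0.226, 0.009]
ft_force: [-0.3, -0.0, -0.8]
grip_width: 0.702
```

```bash
python3 - <<'E'
from path import *
st()
a,_=snap('side','s12'); cv2.imwrite('pics/c12.png',cv2.resize(a[100:220,150:310],(640,480)))
E
```

```text
t 22.20 p [564.8  -6.8  53.7] jaw -2.7 z [ 0.439 -0.029 -0.898] F [-0.3 -0.  -0.8] w 0.702 q [ 0.69  0.23 -0.85  2.17  0.62  0.43 -0.67]
```

View pics/c12.png

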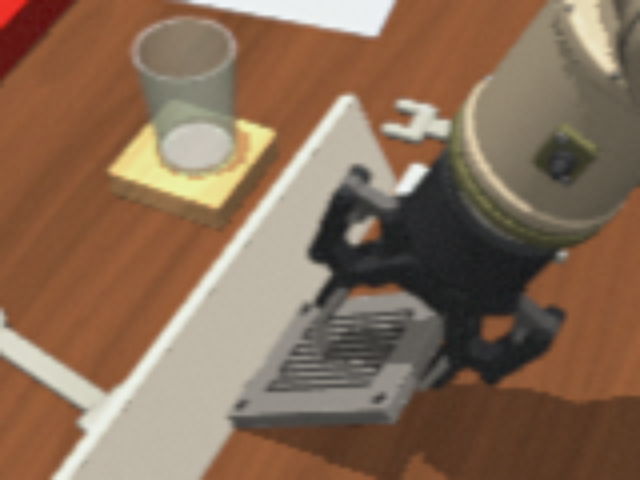

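The plate is at about 37° and coming down well, with the channels visible at (345,345). I'll continue.

Request:
play_rows(
  rows=[
    [[-4.2,0.2,-4.2],[0,0,0],60],
    [[-3.9,0.2,-4.2],[0,0,0],60],
    [[-3.9,0.2,-3.8],[0,0,0],60],
    [[-3.7,0.2,-3.6],[0,0,0],60],
    [[-3.4,0.2,-3.8],[0,0,0],60],
    [[-3.1,0.1,-3.9],[0,0,0],60],
    [[0,0,0],[0,0,0],60],
  ],
)

```text
clock: 23.12
position: [0.5428, -0.0058, 0.0305]
ee_rot: [0.974, -0.024, 0.226, 0.009]
ft_force: [-0.5, 0.3, 0.3]
grip_width: 0.699
```

```bash
python3 - <<'E'
from path import *
st()
a,_=snap('side','s13'); cv2.imwrite('pics/c13.png',cv2.resize(a[100:220,150:310],(640,480)))
E
```

```text
t 23.12 p [542.8  -5.8  30.5] jaw -2.7 z [ 0.44  -0.029 -0.898] F [-0.5  0.3  0.3] w 0.699 q [ 0.65  0.22 -0.81  2.24  0.7   0.37 -0.76]
```

View pics/c13.png

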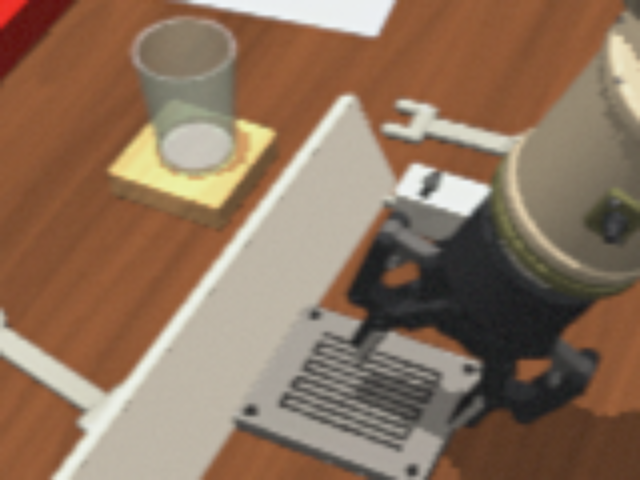

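Request:
play_rows(
  rows=[
    [[-2.8,0.1,-4],[0,0,0],60],
    [[-2.5,0.1,-4],[0,0,0],60],
    [[-2.2,0.1,-4],[0,0,0],60],
    [[-2,0.1,-1.5],[0,0,0],60],
    [[-3,0.1,0],[0,0,0],60],
    [[-4,0.2,0],[0,0,0],60],
    [[-6,0.2,0],[0,0,0],60],
    [[-6,0.2,0],[0,0,0],60],
    [[-6,0.2,3],[0,0,0],60],
  ],
)

```text
clock: 24.3
position: [0.5078, -0.0046, 0.0201]
ee_rot: [0.974, -0.024, 0.226, 0.01]
ft_force: [0.8, 0.2, -0.6]
grip_width: 0.703
```

```bash
python3 - <<'E'
from path import *
st()
a,_=snap('side','s14'); cv2.imwrite('pics/c14.png',cv2.resize(a[100:220,150:310],(640,480)))
E
```

```text
t 24.30 p [507.8  -4.6  20.1] jaw -2.7 z [ 0.44  -0.029 -0.898] F [ 0.8  0.2 -0.6] w 0.703 q [ 0.66  0.17 -0.81  2.32  0.69  0.32 -0.79]
```

View pics/c14.png

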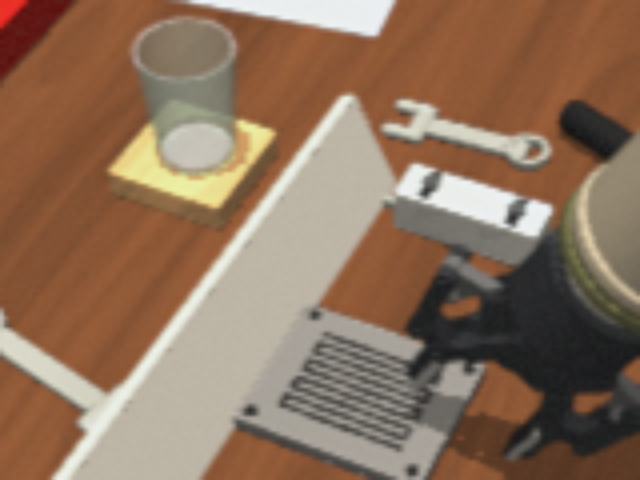

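The plate lies flat with channels up at crop (355,390). I'll lift away and measure before the side push.

Request:
play_rows(
  rows=[
    [[-5,0,15],[0,0,0],60],
    [[-5,5,30],[0.2,5,0],60],
    [[0,30,40],[0.2,5,0],60],
    [[0,40,40],[0.2,5,0],60],
    [[0,50,20],[0.2,5,0],60],
    [[0,50,0],[0.3,6,0],60],
    [[0,25,0],[0,0,0],60],
  ],
)

```text
clock: 25.22
position: [0.4988, 0.1978, 0.1641]
ee_rot: [1.0, -0.023, -0.001, 0.004]
ft_force: [-0.4, 0.4, -0.4]
grip_width: 0.705
```

```bash
python3 - <<'E'
from h import *
st(); a,_=snap('top','t15'); b,_=snap('side','s15')
a=a[110:215,190:390]; cv2.imwrite('pics/c15.png',cv2.resize(a,None,fx=4,fy=4,interpolation=cv2.INTER_CUBIC))
E
```

```text
t 25.23 p [498.8 197.8 164.1] jaw -2.6 z [-0.002 -0.008 -1.   ] F [-0.4  0.4 -0.4] w 0.705 q [ 0.45  0.39 -1.1   1.74  0.37  1.25 -0.79]
```

View pics/c15.png

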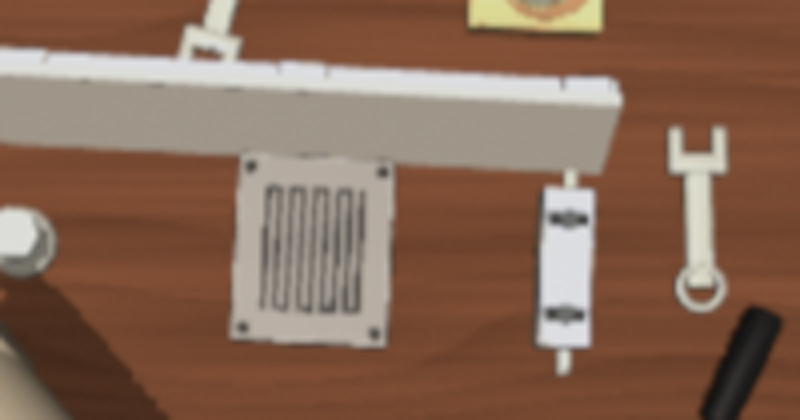

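```bash
python3 - <<'E'
from h import *
i=camera_info('top')
f=lambda u,v,z: px2w(i,u/4+190-.375,v/4+110-.375,z)
P=[f(*p,.012) for p in [(241,153),(394,160),(386,347),(231,340)]]
for p in P: print(p)
print([np.linalg.norm(P[k]-P[k-1]) for k in range(4)],'c',np.mean(P,0),'yaw',ang(P[3],P[0]),ang(P[2],P[1]))
S=[f(*p,.034) for p in [(545,187),(596,190),(591,348),(537,346)]]
for p in S: print('stop',p)
print(np.mean(S,0),ang(S[3],S[0]),ang(S[2],S[1]), 'rail',f(571,172,.003),f(564,375,.003))
E
```

```text
[0.63340797 0.03799294 0.012     ]
[ 0.62961289 -0.06001331  0.012     ]
[ 0.50956187 -0.05523394  0.012     ]
[0.51325841 0.04327754 0.012     ]
[np.float64(0.12026572233710074), np.float64(0.09807969579790729), np.float64(0.1201461170562674), np.float64(0.09858080797311379)] c [ 0.57146028 -0.00849419  0.012     ] yaw -2.5184503445443567 -2.2798097561155264
stop [ 0.60953164 -0.15349685  0.034     ]
stop [ 0.60787182 -0.18550356  0.034     ]
stop [ 0.5083973  -0.18179558  0.034     ]
stop [ 0.50938716 -0.14812684  0.034     ]
[ 0.55879698 -0.16723071  0.034     ] -3.069406973302637 -2.134755034527773 rail [ 0.62415315 -0.1746479   0.003     ] [ 0.49313527 -0.16953626  0.003     ]
```

Flat, channels up, with centre (0.571,-0.008) and yaw -2.4°; corner px are (241,153), (394,160), (386,347), (231,340). The stop's inner face is at y≈-0.151, at px column 540. I'll move to the plate's left side.

Request:
play_rows(
  rows=[
    [[25,-40,0],[0,0,0],60],
    [[30,-45,0],[0,0,0],60],
    [[21,-33,0],[-0.4,0,0],60],
    [[0,0,-40],[0,0,0],60],
    [[0,0,-50],[0,0,0],60],
    [[0,0,-40],[0,0,0],60],
    [[0,0,-20],[0,0,0],60],
    [[0,0,-10],[0,0,0],60],
    [[0,0,-6],[0,0,0],60],
    [[0,0,0],[0,0,0],60],
  ],
)

```text
clock: 26.58
position: [0.575, 0.0775, -0.0002]
ee_rot: [1.0, -0.023, 0.002, 0.009]
ft_force: [0.3, 0.4, -0.5]
grip_width: 0.702
```

```bash
python3 - <<'E'
from h import *
st(); b,_=snap('side','s16')
cv2.imwrite('pics/c16.png',cv2.resize(b[120:240,150:310],(640,480)))
E
```

```text
t 26.57 p [ 5.75e+02  7.75e+01 -2.00e-01] jaw -2.7 z [ 0.003 -0.018 -1.   ] F [ 0.3  0.4 -0.5] w 0.702 q [ 0.47  0.66 -0.89  1.76  0.61  1.02 -0.7 ]
```

View pics/c16.png

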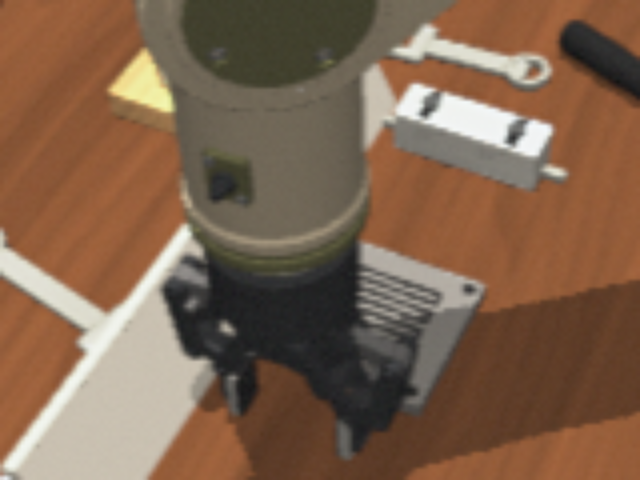

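Request:
play_rows(
  rows=[
    [[0,-8,-2],[1,0,0],60],
    [[0,-10,-1],[0,0,0],60],
    [[-0.2,-5,0],[0,0,0],60],
    [[-0.2,-4,0],[0,0,0],60],
    [[-0.2,-4,0],[0,0,0],60],
    [[-0.2,-5,0],[0,0,0],60],
    [[-0.3,-6,0],[0,0,0],60],
    [[-0.3,-6,0],[0,0,0],60],
    [[-0.3,-6,0],[0,0,0],60],
    [[-0.3,-6,0],[0,0,0],60],
  ],
)

```text
clock: 27.88
position: [0.5725, 0.017, -0.0038]
ee_rot: [1.0, -0.023, 0.001, 0.0]
ft_force: [-0.2, 0.9, -0.5]
grip_width: 0.701
```

Request:
play_rows(
  rows=[
    [[-0.3,-6,0],[0,0,0],60],
    [[-0.3,-6,0],[0,0,0],60],
    [[-0.3,-6,0],[0,0,0],60],
    [[-0.3,-6,0],[0,0,0],60],
    [[-0.2,-5,0],[0,0,0],60],
    [[-0.2,-4,0],[0,0,0],60],
    [[0,0,0],[0,0,0],60],
  ],
)

```text
clock: 28.75
position: [0.5709, -0.016, -0.0039]
ee_rot: [1.0, -0.023, 0.001, 0.0]
ft_force: [0.4, -0.7, 0.5]
grip_width: 0.704
```

```bash
python3 - <<'E'
from h import *
st(); a,_=snap('top','t17'); b,_=snap('side','s17')
a=cv2.resize(a[110:215,220:380],(480,315));b=cv2.resize(b[110:215,190:310],(320,280));b=cv2.copyMakeBorder(b,0,35,0,0,0)
cv2.imwrite('pics/c17.png',np.hstack([a,b]))
E
```

```text
t 28.75 p [570.9 -16.   -3.9] jaw -2.7 z [ 0.002 -0.001 -1.   ] F [ 0.4 -0.7  0.5] w 0.704 q [ 0.65  0.65 -0.89  1.79  0.59  0.99 -0.52]
```

View pics/c17.png

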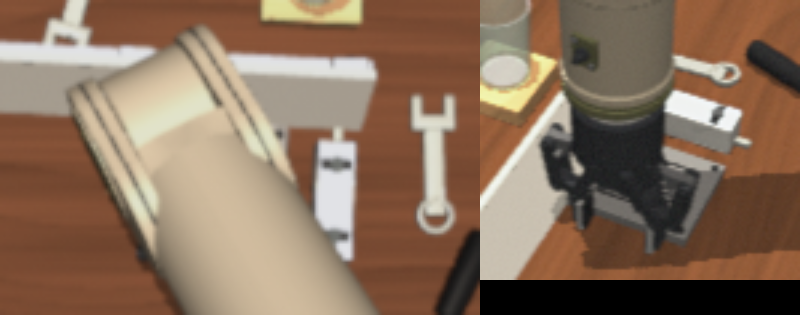

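About 24 mm remain, from crop (289,140) to (318,160). I'll keep the approach slow.

Request:
play_rows(
  rows=[
    [[-0.1,-3,0],[0,0,0],60],
    [[-0.1,-3,0],[0,0,0],60],
    [[-0.1,-3,0],[0,0,0],60],
    [[-0.1,-3,0],[0,0,0],60],
    [[-0.1,-2,0],[0,0,0],60],
    [[-0.1,-1,0],[0,0,0],60],
    [[0,-1,0],[0,0,0],60],
    [[0,-1,0],[0,0,0],60],
  ],
)

```text
clock: 29.85
position: [0.5703, -0.0326, -0.0039]
ee_rot: [1.0, -0.023, 0.001, 0.0]
ft_force: [-0.2, 0.4, -1.1]
grip_width: 0.705
```

Request:
play_rows(
  rows=[
    [[0,-0.8,0],[0,0,0],60],
    [[0,-0.8,0],[0,0,0],60],
    [[0,-0.8,0],[0,0,0],60],
    [[0,0,0],[0,0,0],60],
  ],
)

```text
clock: 30.35
position: [0.5703, -0.0351, -0.0038]
ee_rot: [1.0, -0.023, 0.001, 0.0]
ft_force: [0.1, 0.1, 0.7]
grip_width: 0.702
```

Request:
play_rows(
  rows=[
    [[0,-0.7,0],[0,0,0],60],
    [[0,-0.7,0],[0,0,0],60],
    [[0,-0.6,0],[0,0,0],60],
    [[0,0,0],[0,0,0],60],
  ],
)

```text
clock: 30.85
position: [0.5703, -0.0371, -0.0038]
ee_rot: [1.0, -0.023, 0.001, 0.0]
ft_force: [0.4, -0.3, -0.2]
grip_width: 0.703
```

Request:
play_rows(
  rows=[
    [[0,-0.6,0],[0,0,0],60],
    [[0,-0.6,0],[0,0,0],60],
    [[0,-0.6,0],[0,0,0],60],
  ],
)

```text
clock: 31.22
position: [0.5703, -0.0388, -0.0038]
ee_rot: [1.0, -0.023, 0.001, 0.0]
ft_force: [0.0, 0.3, 0.3]
grip_width: 0.703
```

Request:
play_rows(
  rows=[
    [[0,-0.5,0],[0,0,0],60],
    [[0,-0.5,0],[0,0,0],60],
    [[0,-0.5,0],[0,0,0],60],
  ],
)

```text
clock: 31.6
position: [0.5702, -0.0397, -0.0038]
ee_rot: [1.0, -0.023, 0.001, -0.0]
ft_force: [-0.5, 3.6, 0.8]
grip_width: 0.702
```

Request:
play_rows(
  rows=[
    [[0,-0.5,0],[0,0,0],60],
    [[0,-0.5,0],[0,0,0],60],
  ],
)

```text
clock: 31.85
position: [0.5701, -0.0397, -0.0038]
ee_rot: [1.0, -0.023, 0.001, -0.001]
ft_force: [-1.0, 7.0, -0.3]
grip_width: 0.702
```

Request:
play_rows(
  rows=[
    [[0,-0.5,0],[0,0,0],60],
    [[0,-0.5,0],[0,0,0],60],
  ],
)

```text
clock: 32.1
position: [0.5701, -0.0398, -0.0038]
ee_rot: [1.0, -0.022, 0.001, -0.001]
ft_force: [-0.5, 10.2, 0.0]
grip_width: 0.702
```

Contact shows 10 N. I'll hold.

Request:
play_rows(
  rows=[
    [[0,0,0],[0,0,0],60],
    [[0,0,0],[0,0,0],60],
    [[0,0,0],[0,0,0],60],
    [[0,0,0],[0,0,0],60],
    [[0,0,0],[0,0,0],60],
  ],
)

```text
clock: 32.72
position: [0.5701, -0.0397, -0.0038]
ee_rot: [1.0, -0.022, 0.001, -0.001]
ft_force: [-1.5, 9.0, -0.5]
grip_width: 0.705
```

Request:
play_rows(
  rows=[
    [[0,0.5,0],[0,0,0],60],
    [[0,0.5,0],[0,0,0],60],
    [[0,1,0],[0,0,0],60],
    [[0,3,0],[0,0,0],60],
    [[0,10,0],[0,0,0],60],
    [[0,30,0],[0,0,0],60],
    [[-10,40,30],[0,0,0],60],
    [[-20,40,50],[0,0,0],60],
    [[-20,40,50],[0,0,0],60],
    [[-20,40,30],[0,0,0],60],
  ],
)

```text
clock: 33.98
position: [0.5028, 0.1589, 0.1515]
ee_rot: [1.0, -0.023, 0.002, 0.0]
ft_force: [1.1, -0.7, -0.3]
grip_width: 0.706
```

```bash
python3 - <<'E'
from h import *
st(); a,_=snap('top','t18'); b,_=snap('side','s18')
a=a[110:215,190:390]; cv2.imwrite('pics/c18.png',cv2.resize(a,None,fx=4,fy=4,interpolation=cv2.INTER_CUBIC))
cv2.imwrite('pics/c18s.png',cv2.resize(b[110:215,190:310],(720,630))[:600])
E
```

```text
t 33.98 p [502.8 158.9 151.5] jaw -2.7 z [ 0.004 -0.001 -1.   ] F [ 1.1 -0.7 -0.3] w 0.706 q [ 0.55  0.37 -1.11  1.78  0.36  1.21 -0.71]
```

View pics/c18.png

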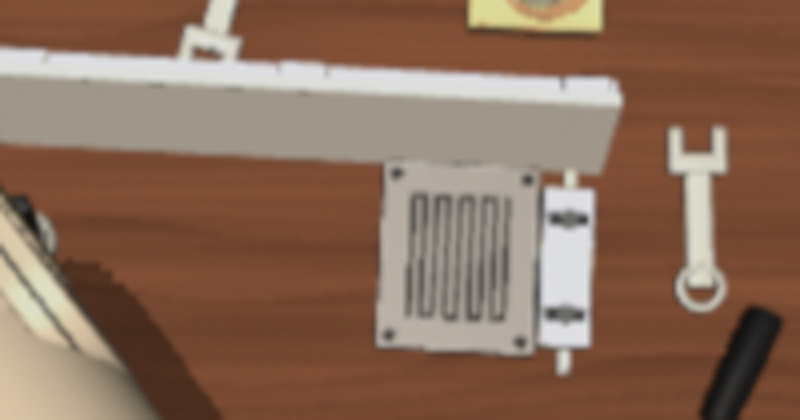

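View pics/c18s.png

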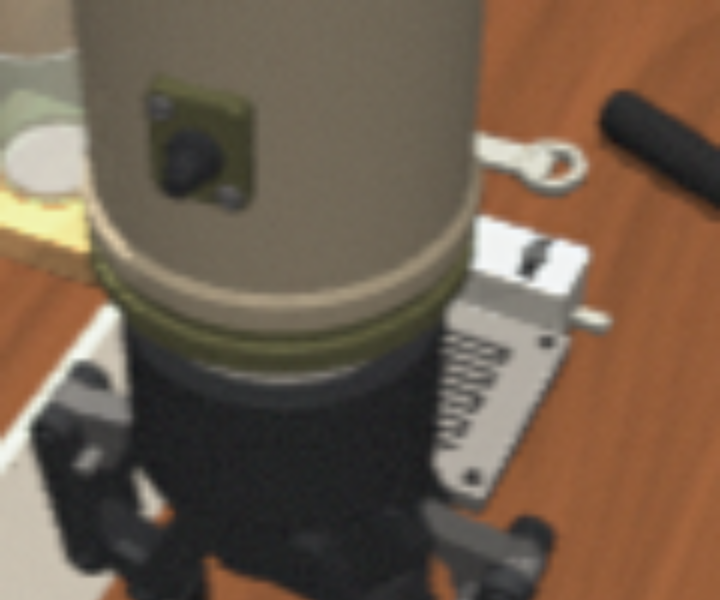

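```bash
python3 - <<'E'
from h import *
i=camera_info('top')
f=lambda u,v,z: px2w(i,u/4+190-.375,v/4+110-.375,z)
P=[f(*p,.012) for p in [(385,160),(541,168),(533,354),(376,347)]]
print('c',np.mean(P,0),'yaw',ang(P[3],P[0]),ang(P[2],P[1]),'right edge',P[1],P[2])
print(manip.hand_in())
E
```

```text
c [ 0.56751459 -0.10144655  0.012     ] yaw -2.560805717420386 -2.6447192786652978 right edge [ 0.6251464  -0.15408188  0.012     ] [ 0.50582961 -0.14857041  0.012     ]
the job is handed in; nothing more can be done
None
```

I pushed the grey plate up the backrest until it leaned there at about 64°. I then hooked it from behind, lowered it channels up, and slid it flush against the stop. It was pressed home with about 9–10 N for roughly 0.6 s. The job was handed in at about 34 s of the allowed 69 s; hand-in gives no verdict.

**Last checks, from the top camera:**
- **Angle:** the plate lies flat with its channels up at a yaw of -2.6°. The stop measures about -2.6° and the backrest -2.5°.
- **Edge and centre:** the long edge lies along the stop's inner face with no visible gap. The plate's centre is about 9 mm from the stop's centre along the stop.
- **Bystanders:** none came near the arm, and in the part of the picture I looked at none had moved. I did not check every one after the last move.
- **Robot:** it is clear of everything.

**Force on the backrest:** when the plate first met the backrest, the wrist force read 16.5 N horizontally and 16.6 N vertically for a moment. I expect the load on the backrest stayed under the 20 N limit, but I could not measure it directly.

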